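Jack up the front of the soldering hearth and hold it

TASK

Set the small blue lever jack flat on the bench with its saddle centred under the marked lift pad (yellow disc, red dot) at the front of the soldering hearth, then pump its orange handle: one full stroke down to bed the saddle, let the handle come all the way back up, then press it fully down again. Finish while holding the handle down, so that the jack alone carries the raised front of the hearth and a workmate can change a foot under it. Do not touch the hearth itself, and leave the other things on the bench where they are.

Things in the scene. Friction and masses are not known exactly. Their poses are not given: they have to be found in the camera images.
- jack: loose blue lever jack, 0.74 kg, to carry or slide; parked left or right. Base plate 230 x 80 x 8 mm; origin: centre of its underside, x along it to the saddle end, z up. Saddle on a 36 mm blue column at x +85 mm; black grab post (20 x 24 mm, top 76 mm high) at x -100 mm. Handle hinge line runs along y at x +48 mm, 40 mm up; free, the handle slopes up 0.42 rad towards the post
- post_grip (a point): point in the middle of the black grab post, 58 mm above the jack's underside (24 mm wide along the jack's y; axes as the jack's)
- saddle_top (a point): centre of the top face of the jack's round saddle (32 mm across), 50 mm above the jack's underside with the handle up; it rises 16 mm over a full handle stroke (40 mm per rad)
- handle_press (a point): where to press: top face of the orange paddle (42 x 30 x 10 mm) at the handle's end, 90 mm from the hinge line along the handle and 5 mm above its mid-line. Moves with the handle: about 81 mm above the bench when up, 47 mm when fully down, going about 10 mm towards the post on the way
- jack_handle (a joint): handle angle: 0 = up (free), 0.40 rad = fully down on its stop (then 0.02 rad above level). A spring and the load push it back up as soon as it is let go; pressing on the paddle takes about 2 N at first and 8 to 16 N once the hearth is being lifted
- hearth: grey steel tray 260 mm deep (x), 256 mm wide, with a pale scorched firebrick, top 85 mm high, pivoted at its rear on fixed blocks. Origin on the bench below the lift mark; x points from the pad to the hearth's rear, z up. Tray front wall 30 mm behind the mark (underside 37 mm high), front rubber feet 55 mm behind it and 105 mm to either side
- lift_mark (a point): centre of the lift pad's underside, straight below the yellow disc with red dot on its top. The pad is a dark steel tab 52 mm wide, 8 mm thick, at the middle of the hearth's front, reaching 26 mm ahead of the mark; underside 55 mm above the bench when down (free saddle passes below with 5 mm to spare), about 66 mm at full handle stroke
- punch_block: wooden block with doming punches, 100 x 70 mm, 83 mm high; origin under its centre; bystander, standing on the side of the hearth where the jack is not
- jar: clear jar with white cap, 64 mm across, 85 mm high; origin under its centre; bystander
- tin: small brass tin, 54 mm across, 50 mm high; origin under its centre; bystander
- hammer: hammer lying on the bench along the robot's x, 240 mm long; bystander
- swab_pot: black pot of swabs, 56 mm across, 95 mm high; origin under its centre; bystander
There are look-alikes about, which are no part of the job. Of the things that look like the jack, take the one that is farthest to the robot's right at the start.

How it is judged (in metres and radians):
On the way, in this order (a step that is already met when the one before it is completed fails the run):
1. the jack stands flat on the bench with its saddle under the lift mark, handle up (horizontal distance between saddle_top and lift_mark below 0.012 m and height (world z) of jack below 0.004 m and angle between jack's own z axis and vertical below 0.05 rad and value of joint jack_handle below 0.06 rad), for 0.3 s.
2. first full stroke: handle down, hearth lifted (horizontal distance between saddle_top and lift_mark below 0.012 m and height (world z) of jack below 0.004 m and angle between jack's own z axis and vertical below 0.05 rad and value of joint jack_handle above 0.36 rad and height (world z) of lift_mark above 0.063 m), for 0.1 s.
3. handle let back up, hearth down again (value of joint jack_handle below 0.06 rad and height (world z) of lift_mark below 0.057 m), for 0.1 s.
At the end, for the whole second after the job is handed in: Robot still pressing the jack handle down (over 0.36 of 0.40 rad, over 2 N); jack flat and still, saddle within 12 mm of the lift mark horizontally and carrying the hearth (over 4 N), the pad raised 8 mm or more (underside over 63 mm up); robot not touching the hearth (all of step 2 and contact force between jack and hearth above 4 N and contact force between each of the arm, the fingers and hearth below 0.5 N and contact force between any of the fingers, the arm and jack above 2 N and linear speed of jack below 0.02 m/s); the arm keeps its last pose, push and grip.
It fails at once if the robot pushes or lifts the hearth itself (contact force between any of the fingers, the arm and hearth above 4 N).
It fails at once if a bystander is shifted more than 30 mm (distance of any of punch_block, jar, tin, hammer, swab_pot from where it was at the start of the episode above 0.03 m).
It also fails if it takes over 58 s, if anything falls off the work surface, if the arm or the gripper's body presses on something with over 40 N, if the wrist force passes 120 N, or if a joint passes its speed limit or range.

ROBOT

A 6-joint arm with a two-finger parallel gripper is mounted at the origin on the work surface. World frame = base frame: x ahead of the robot, y to its left, z up, the work surface at z = 0. Lengths are in mm, angles in rad, forces in N, time in s.
With the tool pointing down it reaches from about 275 to 725 mm from the base axis. Payload 5.6 kg.
Tool frame: the origin (TCP) lies midway between the tips of the shut fingers; the grasp point (between the pads) lies 19 mm behind it; z points along the fingers, y is the direction in which the jaws open and shut (so a half turn about z gives the same grasp; the last joint's range is limited). The gripper opens to 85 mm and grips with 20 to 120 N. Pads are 22 mm wide; open, the fingers measure 114 mm over their backs; the gripper's body (76 mm by 85 mm) begins 54 mm behind the grasp point. The pads swing forward as they close: fully open they stand 13 mm farther back than shut.
Start: joints at [1.572, 0.255, 0.108, 0, -1.424, -0.285], TCP at [153.976, 528, 231.283] pointing down, gripper open.
Joint ranges: [-2.95, 2.95], [-1.21, 1.97], [-1.09, 1.5], [-2.87, 1.71], [-2.94, -0.07], [-3.05, 3.05]. Speed limits (rad/s): [2.57, 2.57, 3.14, 3.14, 3.14, 3.14].

INTERFACE

Orientations are given as [roll, pitch, yaw] about the fixed x, y, z axes, in that order (R = Rz(yaw) Ry(pitch) Rx(roll)).
In Python, from station import arm gives the robot as it stands. The module is installed in compiled form; this text tells all that it offers.
- The arm moves only by the shell command python3 -m jog 'ROWS' [FORCE]. ROWS is JSON, a list of rows, each an object with "dp": the shift along the tool's x, y, z in mm, a list of three; "angular": the turn, a rotation vector about the tool's x, y, z in rad, a list of three; "fingers": the opening, from 0 (shut) to 1 (fully open). In form: [{"dp": [tx, ty, tz], "angular": [rx, ry, rz], "fingers": fingers}, ...]. A call has 1 to 5 rows; each row is the pose to reach, as a shift and turn from the pose measured when the call began, along the tool's axes at that moment; what a row does not reach only later rows make up. A row lasts 1/12 s, in which the tool goes at most 41.7 mm and 7.16 degrees, less where a joint would pass 70% of its speed; a pose out of reach is approached as far as the arm can. A call with a gripper value outside its range is refused whole. The fingers move at their own pace and stop on an object; FORCE is the grip in N (left out, the last holds). Time passes only in rows, so rows that repeat a pose let the fingers close. It gives the time, the measured TCP pose, the force and the opening at its end, in the units of the state.
- arm.observe(): the state, without advancing time (a new reading comes with each control period).
- arm.snapshot(name): name is "scene" or "top" or "wrist"; returns a dict with "frame" (384x512x3 uint8, blue, green, red), "range_z" (384x512 float32, mm along the optical axis (not along the pixel's ray), 0 where there is no reading), "fx", "fy", "cx", "cy" (pixels), "pose" (4x4, takes a point from camera to world coordinates); the wrist camera has in their place "tool_from_camera" (4x4, takes a point from camera to tool coordinates, whose origin is the TCP and whose axes are the flange's). Camera axes: x right, y down, z forward; pixel columns grow to the right and rows downward; lengths in mm; the calibration is good to about 2 mm. A picture is of the moment at which its call begins: read the wrist's pose just before it.
- arm.job_done(): hands the job in, once; it reports no verdict.
The state is a dict: "time": time; "qpos": joint angles; "joint_vel": joint speeds; "tau": joint torques, N m; "ee_pos": TCP position; "orientation": TCP orientation; "ft_force": force on the tool from outside, world axes, zero at the start; "torque": the same for the moment, N m; "grip_width": finger opening in mm.
Only numpy, scipy, OpenCV 4.12 (cv2) and the standard library are available. Lean on these libraries where they do the work, as an engineer would, in place of code of your own. Each camera call takes 0.05 s, during which the arm holds its last target.

## Working session

There is one attempt and no reset: what is moved stays moved. The work goes in short steps, Python scripts to look and compute and a shell command to move; the robot and the scene stay as the last step left them, time stands still between calls to the robot, and variables do not carry over. Pictures are saved under pics/ and viewed, and the job is handed in when it is done.

```bash
mkdir -p pics
cat > h.py <<'E'
import numpy as np, cv2
from station import arm
from scipy.spatial.transform import Rotation as R
def st():
    s=arm.observe(); return s
def T():
    s=arm.observe(); M=np.eye(4); M[:3,:3]=R.from_euler('xyz',s['orientation']).as_matrix(); M[:3,3]=s['ee_pos']; return M
def snap(n,f):
    M=T(); d=arm.snapshot(n)
    if n=='wrist': d['pose']=M@np.array(d['tool_from_camera'])
    cv2.imwrite('pics/'+f+'.png',d['frame']); np.savez('pics/'+f+'.npz',**{k:np.array(v) for k,v in d.items()}); return d
def load(f): return dict(np.load('pics/'+f+'.npz'))
def px(d,u,v,z=None,h=None):
    P=np.array(d['pose']); r=np.array([(u-d['cx'])/d['fx'],(v-d['cy'])/d['fy'],1.])
    if h is not None:
        w=P[:3,:3]@r; k=(h-P[2,3])/w[2]; return P[:3,3]+k*w
    if z is None: z=d['range_z'][int(round(v)),int(round(u))]
    return P[:3,:3]@(r*z)+P[:3,3]
def crop(d,f,u0,v0,u1,v1,s):
    cv2.imwrite('pics/'+f+'.png',cv2.resize(d['frame'][v0:v1,u0:u1],None,fx=s,fy=s,interpolation=cv2.INTER_CUBIC))
E
python3 - <<'E'
from h import *
print(st())
snap('top','top0'); snap('scene','scene0')
E
```

```text
{'time': 0.0, 'qpos': array([ 1.57161407e+00,  2.55754260e-01,  1.06980855e-01, -5.16052778e-04,
       -1.42389485e+00, -2.84623670e-01]), 'joint_vel': array([-0.00050135,  0.0008561 ,  0.0008811 ,  0.00053577, -0.0013327 ,
        0.00049406]), 'tau': array([-9.65936415e-04, -3.86632454e+01,  2.37943786e+01,  5.36517084e+00,
       -6.11630880e-03,  1.99762894e-06]), 'ee_pos': array([153.78379674, 527.53310945, 230.37629046]), 'orientation': array([ 3.13965271e+00, -3.58165319e-05, -2.83881911e-01]), 'ft_force': array([ 0.0032219 ,  0.30859927, -0.46567047]), 'torque': array([ 0.0110707 ,  0.00890154, -0.05345132]), 'grip_width': 85.32244938755429}
```

View pics/top0.png

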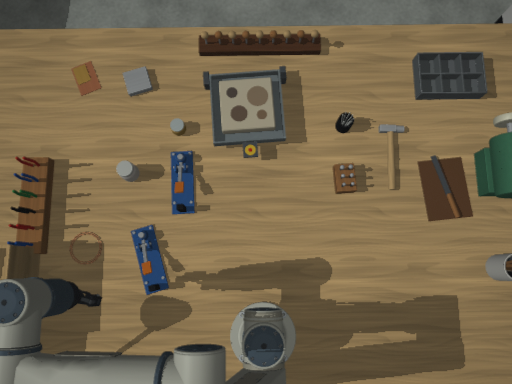

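View pics/scene0.png

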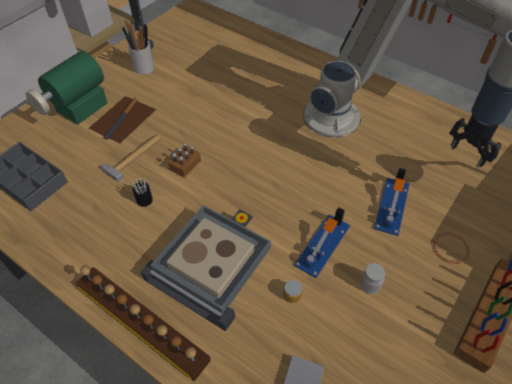

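The top view shows the hearth at (248,107) with its pad disc at (250,151). There are two blue jacks, at (183,182) and (150,258). Image up is +x and image right is -y, so the jack at (183,182) is the one farthest right. I'll enlarge it.

Run:
```python
from h import *
d=load('top0'); crop(d,'c1',110,110,300,300,4)
print(d['fx'],d['cx'],d['cy'],d['pose'])
for u,v in [(250,151),(178,126),(127,171),(265,335),(250,185)]: print(u,v,px(d,u,v).round(1))
```

```text
444.88295365500665 253.75647928742075 186.71077005947578 [[-8.26290439e-03 -9.82091552e-01  1.88223028e-01  2.09274993e+02]
 [-9.99937300e-01  9.53761413e-03  5.86763457e-03  1.58573224e+01]
 [-7.55775295e-03 -1.88162743e-01 -9.82108783e-01  1.57685089e+03]
 [ 0.00000000e+00  0.00000000e+00  0.00000000e+00  1.00000000e+00]]
250 151 [626.6  37.   66.1]
178 126 [726.4 295.2  50.6]
127 171 [554.9 461.5  83.4]
265 335 [ 28.9  -5.1 224.1]
250 185 [519.   38.9  -5.5]
```

View pics/c1.png

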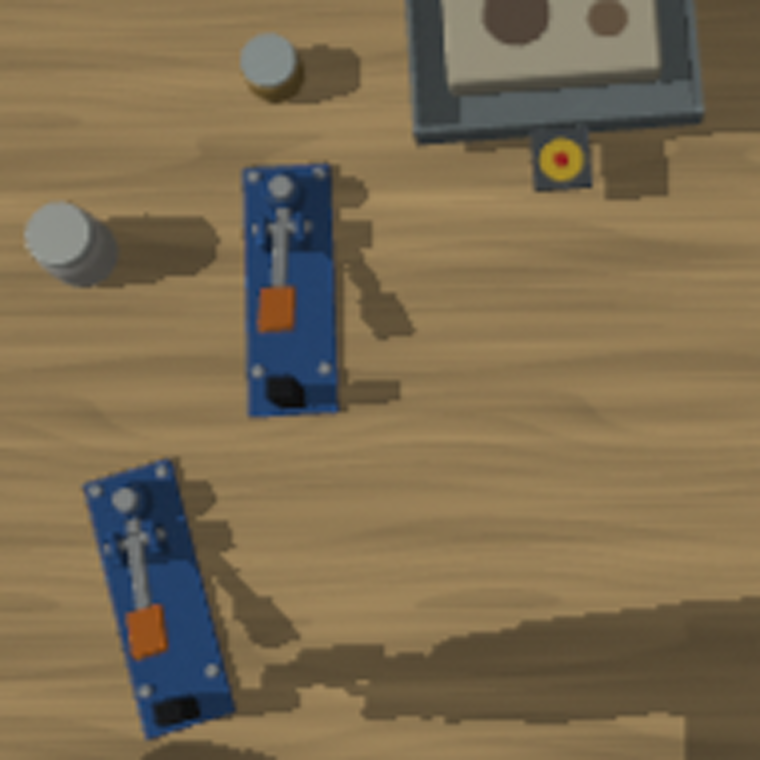

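Run:
```python
from h import *
d=load('top0')
q=lambda a,b,h: px(d,a/4+110-.4,b/4+110-.4,h=h)
c=[q(*p,8) for p in [(244,170),(331,163),(338,411),(249,416)]]
for x in c: print(x.round(1))
m=sum(c)/4; print('centre',m)
ax=(c[0]+c[1]-c[2]-c[3])/2; print('len',np.linalg.norm(ax),'yaw',np.arctan2(ax[1],ax[0]), 'w',np.linalg.norm(c[0]-c[1]))
print('saddle',q(281,186,50),'post',q(285,390,76),'paddle',q(276,309,85))
print('mark',q(562,159,63))
a,b=q(415,142,60),q(703,122,60);v=a-b;print('front edge',a,b,np.linalg.norm(v),np.arctan2(-v[0],v[1]))
# pad rect
print([q(*p,63).round(1) for p in [(533,190),(591,187)]])
for f in ['top0']:
  Z=d['range_z']
  for u,v in [(180,157),(181,207),(179,187),(190,190),(205,200)]: print(u,v,px(d,u,v).round(1))
```

```text
[641.5 327.7   8. ]
[647.3 248.3   8. ]
[419.2 238.1   8. ]
[415.5 317.2   8. ]
centre [530.87794799 282.82730208   8.        ]
len 227.32936906214653 yaw 0.04579305211716541 w 79.57218584595991
saddle [614.95468866 286.12128526  50.        ] post [428.55278243 273.97246363  76.        ] paddle [497.20164783 281.70616676  85.        ]
mark [633.49368149  36.67161583  63.        ]
front edge [651.24188258 166.61784728  60.        ] [666.93154262 -88.33321935  60.        ] 255.43338036625443 0.061462376764472644
[array([605.6,  62.3,  63. ]), array([607.8,  11.4,  63. ])]
180 157 [613.2 286.6  44. ]
181 207 [428.2 272.7  80.6]
179 187 [498.5 282.   75.3]
190 190 [499.2 253.4  13.1]
205 200 [463.8 200.2   5.2]
```

```bash
cat >> h.py <<'E'
def go(p,yaw):
    M=T(); Rt=R.from_euler('xyz',[np.pi,0,yaw]).as_matrix()
    dp=M[:3,:3].T@(np.array(p)-M[:3,3]); w=R.from_matrix(M[:3,:3].T@Rt).as_rotvec()
    s=st(); print('t',s['time'],'pos',s['ee_pos'].round(1),'rpy',s['orientation'].round(4),'q',s['qpos'].round(2),'F',s['ft_force'].round(1),'w',round(s['grip_width'],1)); print('dp',dp.round(1),'ang',w.round(4),'rows>=',np.ceil(max(np.linalg.norm(dp)/41.7,np.degrees(np.linalg.norm(w))/7.16)))
E
python3 - <<'E'
from h import *
go([431,278,150],0.046)
E
```

```text
t 0.1 pos [153.8 527.6 230.5] rpy [ 3.1399e+00 -1.0000e-04 -2.8380e-01] q [ 1.57  0.26  0.11 -0.   -1.42 -0.28] F [ 0.6 -0.2 -1.1] w 85.3
dp [336.  161.9  80.8] ang [ 1.700e-03  2.000e-04 -3.298e-01] rows>= 10.0
```

```bash
python3 -m jog '[{"dp":[34,16,0],"angular":[0,0,-0.03],"fingers":1},{"dp":[68,32,0],"angular":[0,0,-0.07],"fingers":1},{"dp":[102,49,0],"angular":[0,0,-0.1],"fingers":1},{"dp":[136,65,0],"angular":[0,0,-0.14],"fingers":1},{"dp":[170,81,0],"angular":[0,0,-0.17],"fingers":1}]'
python3 - <<'E'
from h import *
go([431,278,150],0.046)
E
```

```text
time: 0.52
ee_pos: [295.1, 400.7, 230.4]
orientation: [3.139, 0.001, -0.111]
ft_force: [0.6, 0.7, 0.7]
grip_width: 85.5
t 0.5167 pos [295.1 400.7 230.4] rpy [ 3.1393e+00  6.0000e-04 -1.1130e-01] q [ 1.25  0.15 -0.02 -0.   -1.4   0.21] F [0.6 0.7 0.7] w 85.5
dp [148.7 106.6  80.5] ang [ 0.0022  0.0007 -0.1573] rows>= 5.0
```

```bash
python3 -m jog '[{"dp":[30,21,16],"angular":[0,0,-0.05],"fingers":1},{"dp":[60,43,32],"angular":[0,0,-0.1],"fingers":1},{"dp":[90,64,48],"angular":[0,0,-0.15],"fingers":1},{"dp":[120,86,64],"angular":[0,0,-0.157],"fingers":1},{"dp":[148.7,106.6,80],"angular":[0,0,-0.157],"fingers":1}]'
python3 -m jog '[{"dp":[20,0,0],"angular":[0,0,0],"fingers":1}]'
python3 - <<'E'
from h import *
go([431,278,150],0.046)
d=snap('wrist','w1'); go([431,278,150],0.046)
E
```

```text
time: 0.93
ee_pos: [431.9, 276.3, 149.6]
orientation: [3.139, 0.001, 0.046]
ft_force: [0.6, 1.0, -0.4]
grip_width: 85.1
time: 1.02
ee_pos: [451.2, 272.3, 146.2]
orientation: [3.135, 0.007, 0.043]
ft_force: [-0.8, 0.1, -0.9]
grip_width: 85.5
t 1.0167 pos [451.2 272.3 146.2] rpy [3.1352 0.007  0.0431] q [ 0.84  0.26 -0.11 -0.   -1.21  0.77] F [-0.8  0.1 -0.9] w 85.5
dp [-20.   -6.5  -3.7] ang [ 0.0064  0.007  -0.0029] rows>= 1.0
t 1.0667 pos [454.8 274.  147. ] rpy [3.1354 0.0038 0.0429] q [ 0.84  0.26 -0.1   0.   -1.22  0.77] F [5.7 1.  1.9] w 85.1
dp [-23.6  -5.   -2.9] ang [ 0.0062  0.0038 -0.0031] rows>= 1.0
```

View pics/w1.png

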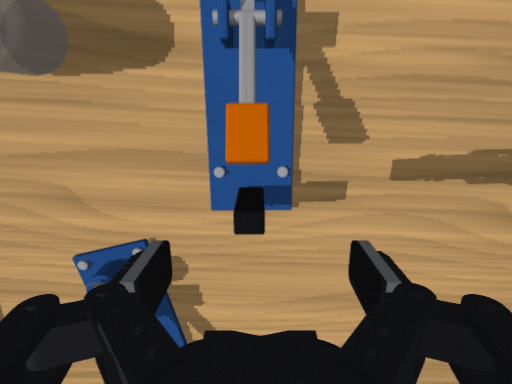

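The wrist view shows the grab post top near (249,218), the paddle at (247,132), and part of the second jack at the lower left. I'll settle the arm and then measure.

```bash
python3 -m jog '[{"dp":[-22,-6,-4],"angular":[0.006,0.004,-0.003],"fingers":1},{"dp":[-22,-6,-4],"angular":[0.006,0.004,-0.003],"fingers":0.6},{"dp":[-22,-6,-4],"angular":[0.006,0.004,-0.003],"fingers":0.6}]'
python3 - <<'E'
from h import *
d=snap('wrist','w2'); go([431,278,150],0.046)
crop(d,'c2',180,0,320,260,3)
d=load('top0')
q=lambda a,b,h: px(d,a/4+110-.4,b/4+110-.4,h=h).round(1)
print([q(*p,8) for p in [(84,484),(172,458),(234,712),(150,738)]])
E
```

```text
time: 1.32
ee_pos: [432.2, 279.0, 151.0]
orientation: [3.141, 0.0, 0.046]
ft_force: [0.7, -0.3, -0.1]
grip_width: 63.7
t 1.3667 pos [432.4 279.2 151.1] rpy [ 3.1414e+00 -2.0000e-04  4.6600e-02] q [ 0.88  0.23 -0.14  0.   -1.21  0.74] F [-0.3 -0.   0.2] w 56.5
dp [-1.5  1.1  1.1] ang [ 0.0002 -0.0002  0.0006] rows>= 1.0
[array([356.4, 461.4,   8. ]), array([378.7, 384.4,   8. ]), array([158.8, 323.3,   8. ]), array([137.6, 395. ,   8. ])]
```

View pics/c2.png

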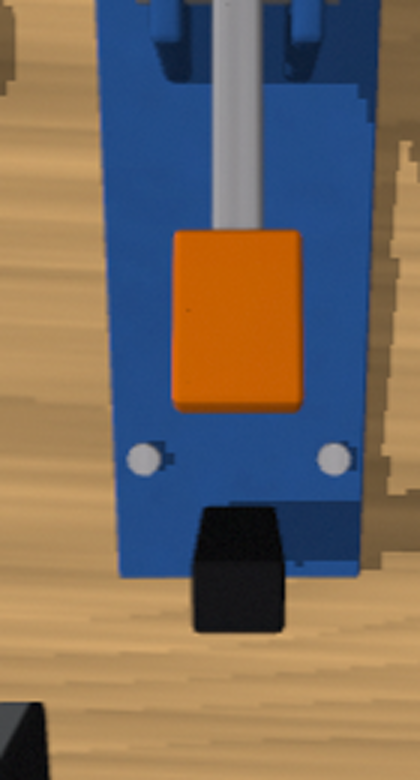

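Run:
```python
from h import *
d=load('w2')
q=lambda a,b,h: px(d,a/3+180-.33,b/3-.33,h=h).round(1)
print('post top',q(238,601,76),[q(*p,76) for p in [(196,570),(282,570),(193,632),(284,632)]])
print('base rear',q(120,577,8),q(360,577,8), 'paddle', q(237,322,83))
print('sides',q(98,20,8),q(378,20,8))
print('depth post',px(d,259,203).round(1),px(d,215,150).round(1),px(d,180,150).round(1))
```

```text
post top [432.5 280.   76. ] [array([440.2, 290.8,  76. ]), array([441.2, 269.3,  76. ]), array([423.7, 291.1,  76. ]), array([424.7, 267.8,  76. ])]
base rear [416.8 318.3   8. ] [420.4 239.3   8. ] paddle [500.6 283.2  83. ]
sides [579.  325.8   8. ] [582.5 247.7   8. ]
depth post [430.  279.8  75.5] [ 4.570e+02  3.243e+02 -4.000e-01] [455.6 358.3   0.5]
```

Both cameras put the post at (432,280) with a yaw of 0.046. The TCP is already above it, so I'll descend and grip.

```bash
python3 -m jog '[{"dp":[0,-0.5,28],"angular":[0,0,0],"fingers":0.6},{"dp":[0,-0.5,56],"angular":[0,0,0],"fingers":0.6},{"dp":[0,-0.5,84],"angular":[0,0,0],"fingers":0.6},{"dp":[0,-0.5,112],"angular":[0,0,0],"fingers":0.6},{"dp":[0,-0.5,112],"angular":[0,0,0],"fingers":0.6}]'
python3 - <<'E'
from h import *
go([432.5,279.8,39],0.046)
E
```

```text
time: 1.78
ee_pos: [429.4, 277.1, 34.0]
orientation: [3.135, 0.008, 0.046]
ft_force: [0.3, -0.3, -1.4]
grip_width: 51.3
t 1.7833 pos [429.4 277.1  34. ] rpy [3.1352 0.0077 0.0458] q [ 0.88  0.34 -0.31 -0.   -0.93  0.74] F [ 0.3 -0.3 -1.4] w 51.3
dp [ 3.2 -2.5 -5.1] ang [ 0.0064  0.0077 -0.0002] rows>= 1.0
```

```bash
python3 -m jog '[{"dp":[3,-2.5,-5],"angular":[0.006,0.008,0],"fingers":0.6},{"dp":[3,-2.5,-5],"angular":[0.006,0.008,0],"fingers":0.6},{"dp":[3,-2.5,-5],"angular":[0.006,0.008,0],"fingers":0.6}]'
python3 - <<'E'
from h import *
go([432.5,279.8,39],0.046)
E
```

```text
time: 2.03
ee_pos: [433.6, 280.9, 41.0]
orientation: [-3.14, -0.003, 0.046]
ft_force: [-0.9, 0.0, 0.9]
grip_width: 51.1
t 2.0333 pos [433.6 280.9  41. ] rpy [-3.1396 -0.0033  0.0463] q [ 0.88  0.33 -0.31  0.   -0.93  0.74] F [-0.9  0.   0.9] w 51.1
dp [-1.1  1.1  2. ] ang [-0.002  -0.0033  0.0003] rows>= 1.0
```

```bash
python3 -m jog '[{"dp":[-1,1,1.5],"angular":[-0.002,-0.003,0],"fingers":0.6},{"dp":[-1,1,1.5],"angular":[-0.002,-0.003,0],"fingers":0.2},{"dp":[-1,1,1.5],"angular":[-0.002,-0.003,0],"fingers":0.1},{"dp":[-1,1,1.5],"angular":[-0.002,-0.003,0],"fingers":0.1},{"dp":[-1,1,1.5],"angular":[-0.002,-0.003,0],"fingers":0.1}]' 60
python3 -m jog '[{"dp":[0,0,0],"angular":[0,0,0],"fingers":0.1},{"dp":[0,0,0],"angular":[0,0,0],"fingers":0.1},{"dp":[0,0,0],"angular":[0,0,0],"fingers":0.1}]'
python3 - <<'E'
from h import *
go([432.5,279.8,39],0.046)
E
```

```text
time: 2.45
ee_pos: [432.9, 280.0, 40.4]
orientation: [-3.141, -0.001, 0.046]
ft_force: [-1.5, -1.1, 4.8]
grip_width: 23.5
time: 2.7
ee_pos: [432.9, 279.9, 40.5]
orientation: [-3.141, -0.001, 0.046]
ft_force: [-0.4, -1.0, 0.7]
grip_width: 23.3
t 2.7 pos [432.9 279.9  40.5] rpy [-3.1412e+00 -1.2000e-03  4.6400e-02] q [ 0.88  0.33 -0.31  0.   -0.93  0.74] F [-0.4 -1.   0.7] w 23.3
dp [-0.4  0.1  1.5] ang [-0.0003 -0.0012  0.0004] rows>= 1.0
```

```bash
python3 -m jog '[{"dp":[-8,0,-0.5],"angular":[0,0,0],"fingers":0.1},{"dp":[-20,0,-0.5],"angular":[0,0,0],"fingers":0.1},{"dp":[-34,0,-0.5],"angular":[0,0,0],"fingers":0.1},{"dp":[-48,0,-0.5],"angular":[0,0,0],"fingers":0.1},{"dp":[-58,0,-0.5],"angular":[0,0,0],"fingers":0.1}]'
python3 - <<'E'
from h import *
go([375,200,40],0.046)
E
```

```text
time: 3.12
ee_pos: [373.7, 276.9, 40.5]
orientation: [-3.142, -0.001, 0.046]
ft_force: [1.3, -0.2, -5.8]
grip_width: 23.3
t 3.1167 pos [373.7 276.9  40.5] rpy [-3.1415e+00 -7.0000e-04  4.6300e-02] q [ 0.98  0.24 -0.43  0.   -0.89  0.64] F [ 1.3 -0.2 -5.8] w 23.3
dp [-2.3 76.8  0.5] ang [-0.0001 -0.0007  0.0003] rows>= 2.0
```

```bash
python3 -m jog '[{"dp":[0,12,0],"angular":[0,0,0],"fingers":0.1},{"dp":[-2,30,0],"angular":[0,0,0],"fingers":0.1},{"dp":[-3,50,0],"angular":[0,0,0],"fingers":0.1},{"dp":[-4,70,0],"angular":[0,0,0],"fingers":0.1},{"dp":[-5,88,0],"angular":[0,0,0],"fingers":0.1}]'
python3 - <<'E'
from h import *
go([375,100,40],0.06)
E
```

```text
time: 3.53
ee_pos: [372.5, 188.4, 40.5]
orientation: [-3.14, -0.001, 0.048]
ft_force: [0.5, 1.9, -3.1]
grip_width: 23.5
t 3.5333 pos [372.5 188.4  40.5] rpy [-3.1404e+00 -1.0000e-03  4.7700e-02] q [ 0.85  0.16 -0.55 -0.   -0.86  0.77] F [ 0.5  1.9 -3.1] w 23.5
dp [-1.7 88.4  0.4] ang [-0.0011 -0.001  -0.0123] rows>= 3.0
```

```bash
python3 -m jog '[{"dp":[0,16,0],"angular":[0,0,0],"fingers":0.1},{"dp":[-1,34,0],"angular":[0,0,0],"fingers":0.1},{"dp":[-2,54,0],"angular":[0,0,0],"fingers":0.1},{"dp":[-2,74,0],"angular":[0,0,0],"fingers":0.1},{"dp":[-2,90,0],"angular":[0,0,-0.01],"fingers":0.1}]'
python3 -m jog '[{"dp":[0,14,0],"angular":[0,0,0],"fingers":0.1},{"dp":[-1,30,0],"angular":[0,0,0],"fingers":0.1},{"dp":[-2,46,0],"angular":[0,0,0],"fingers":0.1},{"dp":[-2,62,0],"angular":[0,0,0],"fingers":0.1},{"dp":[-2,70,0],"angular":[0,0,-0.006],"fingers":0.1}]'
python3 -m jog '[{"dp":[0,0,0],"angular":[0,0,0],"fingers":0.1},{"dp":[0,0,0],"angular":[0,0,0],"fingers":0.1}]'
python3 - <<'E'
from h import *
d=snap('wrist','w3'); snap('top','top3'); go([375,20,40],0.06)
d=load('top3'); crop(d,'c3',160,90,320,240,5)
E
```

```text
time: 3.95
ee_pos: [374.5, 97.9, 40.5]
orientation: [-3.139, -0.002, 0.059]
ft_force: [0.6, 1.7, -3.7]
grip_width: 23.4
time: 4.37
ee_pos: [376.5, 27.6, 40.6]
orientation: [-3.138, -0.003, 0.064]
ft_force: [0.8, 3.3, -3.6]
grip_width: 23.0
time: 4.53
ee_pos: [376.0, 26.9, 40.5]
orientation: [-3.138, -0.002, 0.063]
ft_force: [1.3, -1.9, -3.8]
grip_width: 23.3
t 4.6333 pos [376.   27.2  40.4] rpy [-3.1388e+00 -1.3000e-03  6.4300e-02] q [ 0.49  0.08 -0.64 -0.   -0.85  1.14] F [ 0.9 -3.3 -2.9] w 23.3
dp [-1.4  7.1  0.4] ang [-0.0028 -0.0013  0.0043] rows>= 1.0
```

View pics/w3.png

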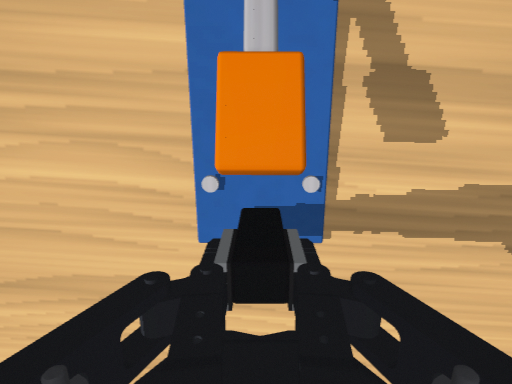

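View pics/c3.png

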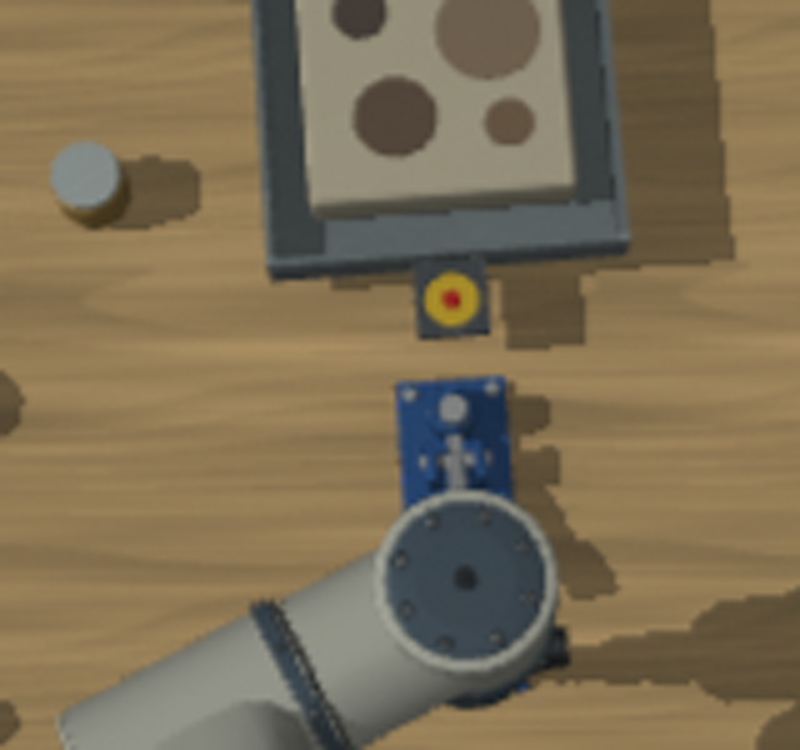

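The crop shows the mark at (452,299) and the saddle at (453,408), nearly in line. Next I'll compute the remaining shift.

Run:
```python
from h import *
d=load('top3')
q=lambda a,b,h: px(d,a/5+160-.4,b/5+90-.4,h=h)
m=q(452,299,63); s=q(453,408,50); print(m,s,m-s)
c=[q(*p,8) for p in [(397,383),(502,377)]]; v=c[0]-c[1]; print(c,np.linalg.norm(v),np.arctan2(-v[0],v[1]))
a,b=q(270,274,60),q(630,246,60); v=a-b; print(np.arctan2(-v[0],v[1]))
t=T(); print('pred saddle',t[:3,3]+185*t[:3,0])
dd=m-s; print('tool', t[:3,:3].T@np.r_[dd[:2],0])
# disc centroid by colour
f=d['frame'].astype(int); M=(f[...,2]>150)&(f[...,0]<90)&(f[...,1]>90); M[:,:230]=0;M[:,275:]=0;M[:140]=0;M[:165][165:]=0
ys,xs=np.nonzero(M[:165]); print(xs.mean(),ys.mean(),len(xs), px(d,xs.mean(),ys.mean(),h=63))
```

```text
[633.31512564  37.02501526  63.        ] [557.58208869  37.03282995  50.        ] [ 7.57330369e+01 -7.81468684e-03  1.30000000e+01]
[array([586.13977347,  78.07592668,   8.        ]), array([589.84042586,   1.94127677,   8.        ])] 76.2245350642343 0.048568452295628284
0.0700824649731924
pred saddle [560.56984659  39.05276671  40.69273051]
tool [75.57614944  4.87143525  0.08775043]
255.3913043478261 155.63768115942028 138 [610.45157973  18.24290076  63.        ]
```

```bash
python3 -m jog '[{"dp":[10,0.6,0],"angular":[0,0,0],"fingers":0.1},{"dp":[24,1.5,0],"angular":[0,0,0],"fingers":0.1},{"dp":[38,2.5,0],"angular":[0,0,0],"fingers":0.1},{"dp":[52,3.5,0],"angular":[0,0,0],"fingers":0.1},{"dp":[62,4,0],"angular":[0,0,0],"fingers":0.1}]'
python3 -m jog '[{"dp":[0,0,0],"angular":[0,0,0],"fingers":0.1},{"dp":[0,0,0],"angular":[0,0,0],"fingers":0.1}]'
python3 - <<'E'
from h import *
d=snap('top','top4'); go([451.7,27.2,40],0.0643)
crop(d,'c4',210,110,300,200,8)
E
```

```text
time: 5.05
ee_pos: [433.7, 26.2, 40.1]
orientation: [-3.141, 0.009, 0.064]
ft_force: [-23.7, 0.1, 27.1]
grip_width: 23.4
time: 5.22
ee_pos: [434.1, 26.6, 40.2]
orientation: [-3.141, 0.009, 0.065]
ft_force: [1.3, -1.0, -0.5]
grip_width: 23.2
t 5.2667 pos [434.1  26.6  40.2] rpy [-3.141   0.0085  0.0646] q [ 0.42  0.2  -0.5  -0.   -0.89  1.22] F [ 1.5 -0.5 -1.3] w 23.6
dp [17.6  0.5  0. ] ang [-0.0006  0.0085  0.0003] rows>= 1.0
```

View pics/c4.png

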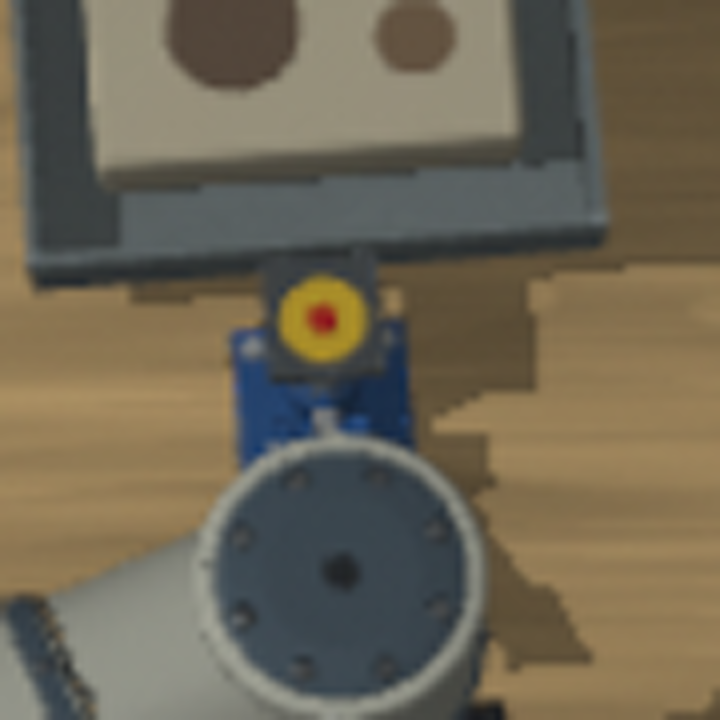

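Run:
```python
from h import *
d=load('top4')
q=lambda a,b,h: px(d,a/8+210-.4,b/8+110-.4,h=h).round(1)
print('corners',q(232,331,8),q(406,318,8),'screw',q(251,346,9),q(389,338,9),'mark',q(322,319,63))
d=load('top3')
q=lambda a,b,h: px(d,a/5+160-.4,b/5+90-.4,h=h).round(1)
print('before screws',q(409,395,9),q(492,388,9))
```

```text
corners [643.2  79.4   8. ] [648.5   0.    8. ] screw [635.8  70.7   9. ] [638.9   7.9   9. ] mark [633.   37.6  63. ]
before screws [576.9  69.4   9. ] [581.5   9.3   9. ]
```

```bash
python3 -m jog '[{"dp":[4,0,-0.2],"angular":[0,0,0],"fingers":0.1},{"dp":[8,0.3,-0.2],"angular":[0,0,0],"fingers":0.1},{"dp":[12,0.4,-0.2],"angular":[0,0,0],"fingers":0.1},{"dp":[16,0.5,-0.2],"angular":[0,0,0],"fingers":0.1},{"dp":[18,0.5,-0.2],"angular":[0,0,0],"fingers":0.1}]'
python3 -m jog '[{"dp":[0,0,0],"angular":[0,0,0],"fingers":0.1},{"dp":[0,0,0],"angular":[0,0,0],"fingers":0.1}]'
python3 - <<'E'
from h import *
d=snap('top','top5'); go([451.7,26.8,40],0.0643)
crop(d,'c5',210,110,300,200,8)
d=snap('scene','s5'); crop(d,'c5s',180,160,340,320,5)
E
```

```text
time: 5.68
ee_pos: [447.4, 26.3, 40.1]
orientation: [3.141, 0.017, 0.064]
ft_force: [-19.8, -1.0, 20.8]
grip_width: 23.5
time: 5.85
ee_pos: [446.8, 26.7, 40.2]
orientation: [3.141, 0.017, 0.064]
ft_force: [-4.5, 0.3, 5.6]
grip_width: 23.0
t 5.9 pos [446.8  26.6  40.2] rpy [3.1414 0.0176 0.0643] q [ 0.41  0.23 -0.46 -0.01 -0.91  1.23] F [-4.4  0.3  3. ] w 23.4
dp [4.9 0.2 0.1] ang [0.0002 0.0176 0.0001] rows>= 1.0
```

View pics/c5.png

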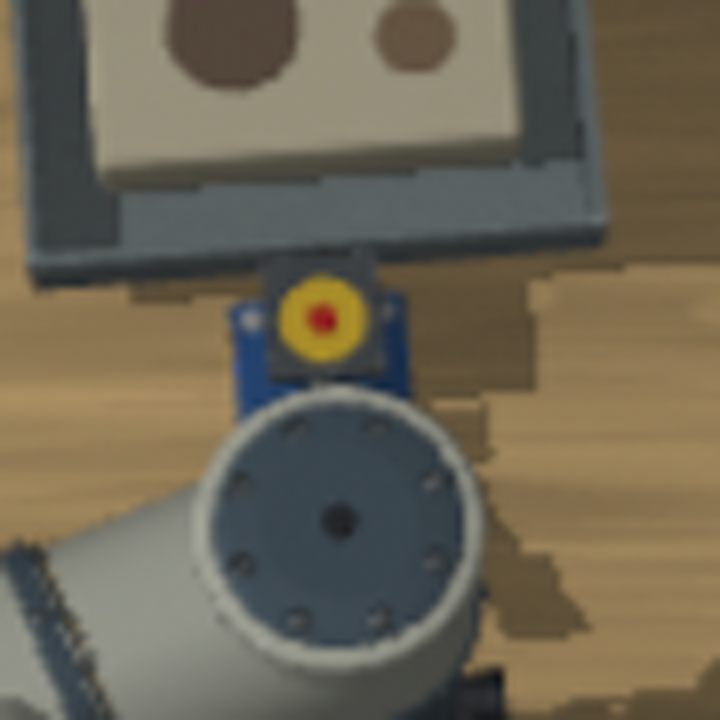

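View pics/c5s.png

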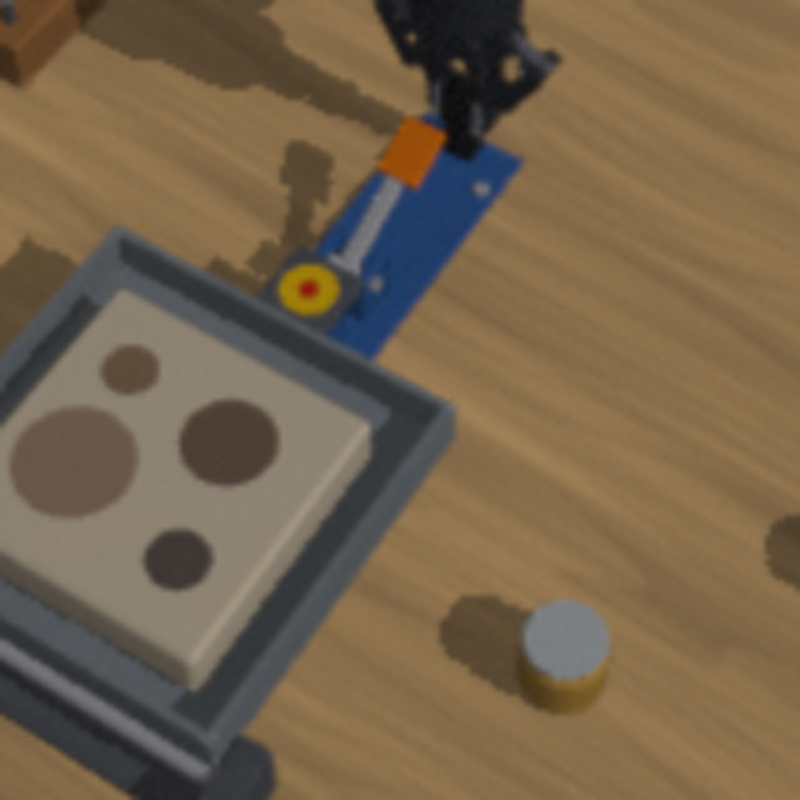

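The tool has been pitching (0.018 rad) and lagging under load, with about 5 mm still to go. I'll release so the jack sits flat, straighten the tool, then regrip for the last few millimetres.

```bash
python3 -m jog '[{"dp":[0,0,0],"angular":[0,0,0],"fingers":0.3},{"dp":[0,0,0],"angular":[0,0,0],"fingers":0.5},{"dp":[0,0,0],"angular":[0,0,0],"fingers":0.5},{"dp":[0,0,0],"angular":[0,0.0176,0],"fingers":0.5},{"dp":[0,0,0],"angular":[0,0.0176,0],"fingers":0.5}]'
python3 - <<'E'
from h import *
d=snap('wrist','w6'); go([446.8,26.6,40],0.0643)
E
```

```text
time: 6.37
ee_pos: [446.5, 26.6, 40.1]
orientation: [3.142, -0.001, 0.064]
ft_force: [-0.0, -0.1, 1.0]
grip_width: 42.7
t 6.4167 pos [446.5  26.6  40.1] rpy [ 3.1414e+00 -1.0000e-04  6.4400e-02] q [ 0.41  0.21 -0.48  0.   -0.88  1.22] F [-0.4  0.4  0.2] w 42.9
dp [ 0.3 -0.   0.1] ang [ 0.0002 -0.0001  0.0001] rows>= 1.0
```

View pics/w6.png

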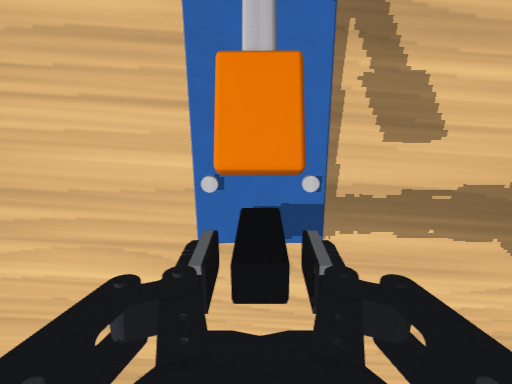

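```bash
python3 -m jog '[{"dp":[0,0,0],"angular":[0,0,0],"fingers":0.2},{"dp":[0,0,0],"angular":[0,0,0],"fingers":0.1},{"dp":[0,0,0],"angular":[0,0,0],"fingers":0.1},{"dp":[2,0,-0.5],"angular":[0,0,0],"fingers":0.1},{"dp":[4,0.2,-0.5],"angular":[0,0,0],"fingers":0.1}]'
python3 -m jog '[{"dp":[2,0,0],"angular":[0,0,0],"fingers":0.1},{"dp":[2,0,0],"angular":[0,0,0],"fingers":0.1}]'
python3 - <<'E'
from h import *
go([451.5,26.8,40],0.0643)
E
```

```text
time: 6.83
ee_pos: [446.9, 26.3, 40.3]
orientation: [3.141, 0.007, 0.064]
ft_force: [-17.9, 3.4, 16.7]
grip_width: 23.3
time: 7.0
ee_pos: [447.0, 26.3, 40.3]
orientation: [3.141, 0.011, 0.064]
ft_force: [-10.1, 2.4, 10.5]
grip_width: 23.7
t 7.0 pos [447.   26.3  40.3] rpy [3.1413 0.0107 0.0636] q [ 0.41  0.22 -0.46 -0.   -0.9   1.23] F [-10.1   2.4  10.5] w 23.7
dp [ 4.6 -0.2  0.3] ang [ 0.0003  0.0107 -0.0007] rows>= 1.0
```

```bash
python3 -m jog '[{"dp":[0,0,-1],"angular":[0,0.01,0],"fingers":0.1},{"dp":[0,0,-2],"angular":[0,0.01,0],"fingers":0.1},{"dp":[2,0,-2.5],"angular":[0,0.01,0],"fingers":0.1},{"dp":[4,0,-2.5],"angular":[0,0.01,0],"fingers":0.1},{"dp":[5,0,-2.5],"angular":[0,0.01,0],"fingers":0.1}]'
python3 - <<'E'
from h import *
go([451.5,26.8,40],0.0643)
E
```

```text
time: 7.42
ee_pos: [451.5, 26.3, 42.0]
orientation: [3.141, 0.003, 0.063]
ft_force: [-0.2, 0.6, -7.8]
grip_width: 23.1
t 7.4167 pos [451.5  26.3  42. ] rpy [3.1408e+00 2.8000e-03 6.3200e-02] q [ 0.41  0.22 -0.46 -0.   -0.89  1.23] F [-0.2  0.6 -7.8] w 23.1
dp [ 0.  -0.5  2. ] ang [ 0.0007  0.0028 -0.0011] rows>= 1.0
```

Lifting the rear slightly freed it and the TCP is now at 451.5. I'll lower, release and check.

```bash
python3 -m jog '[{"dp":[0,0,1],"angular":[0,0,0],"fingers":0.1},{"dp":[0,0,1.7],"angular":[0,0,0],"fingers":0.1},{"dp":[0,0,1.7],"angular":[0,0,0],"fingers":0.5},{"dp":[0,0,1.7],"angular":[0,0,0],"fingers":0.5},{"dp":[0,0,1.7],"angular":[0,0,0],"fingers":0.5}]'
python3 - <<'E'
from h import *
go([451.5,26.3,140],0.0643)
E
```

```text
time: 7.83
ee_pos: [453.0, 26.7, 41.2]
orientation: [3.141, -0.0, 0.064]
ft_force: [0.3, 0.1, 0.7]
grip_width: 42.4
t 7.8333 pos [453.   26.7  41.2] rpy [ 3.1413e+00 -5.0000e-04  6.3700e-02] q [ 0.41  0.22 -0.46  0.   -0.89  1.23] F [0.3 0.1 0.7] w 42.4
dp [ -1.5   0.3 -98.8] ang [ 0.0003 -0.0005 -0.0006] rows>= 3.0
```

```bash
python3 -m jog '[{"dp":[-1,0,-15],"angular":[0,0,0],"fingers":0.5},{"dp":[-1,0,-40],"angular":[0,0,0],"fingers":0.5},{"dp":[-1,0,-70],"angular":[0,0,0],"fingers":0.5},{"dp":[-1,0,-95],"angular":[0,0,0],"fingers":0.5},{"dp":[-1,0,-110],"angular":[0,0,0],"fingers":0}]'
python3 -m jog '[{"dp":[-20,0,-10],"angular":[0,0,0],"fingers":0},{"dp":[-50,0,-20],"angular":[0,0,0],"fingers":0},{"dp":[-70,0,-20],"angular":[0,0,0],"fingers":0},{"dp":[-70,0,-20],"angular":[0,0,0],"fingers":0},{"dp":[-70,0,-20],"angular":[0,0,0],"fingers":0}]'
python3 - <<'E'
from h import *
d=snap('wrist','w7'); go([451.5,26.3,140],0.0643)
d=snap('top','top7'); crop(d,'c7',210,110,300,230,7)
E
```

```text
time: 8.25
ee_pos: [453.9, 26.9, 155.1]
orientation: [-3.141, -0.007, 0.064]
ft_force: [0.8, 0.3, -0.6]
grip_width: 31.5
time: 8.67
ee_pos: [384.1, 22.6, 175.7]
orientation: [-3.14, -0.011, 0.065]
ft_force: [-0.7, -0.7, -0.5]
grip_width: -0.2
t 8.7167 pos [384.6  22.6 175.4] rpy [-3.1406 -0.0097  0.0649] q [ 0.47 -0.06 -0.39  0.   -1.23  1.16] F [-0.5  0.7  0.5] w -0.2
dp [66.7  0.7 36.1] ang [-0.001  -0.0097  0.0006] rows>= 2.0
```

View pics/w7.png

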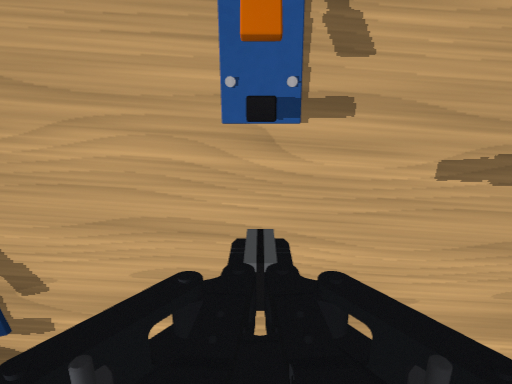

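View pics/c7.png

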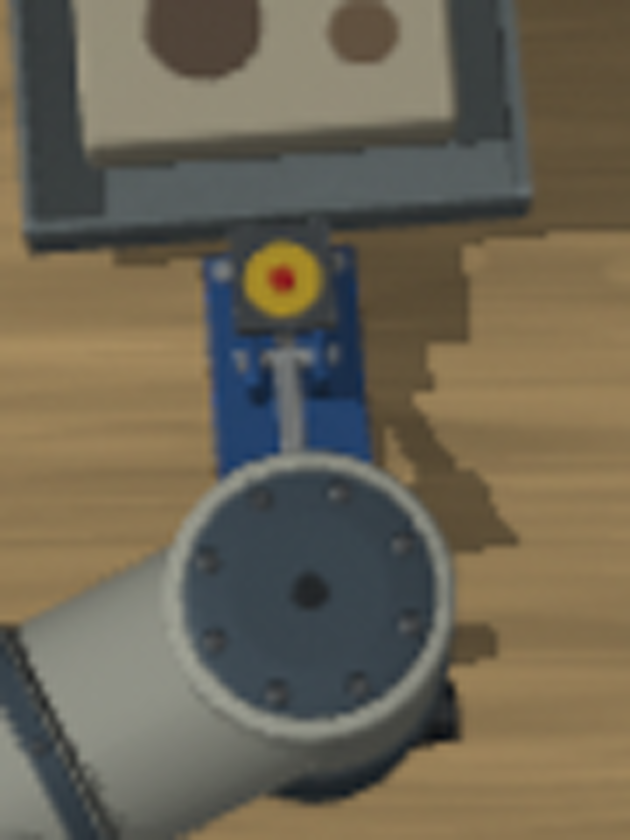

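Run:
```python
from h import *
d=load('top7')
q=lambda a,b,h: px(d,a/7+210-.4,b/7+110-.4,h=h)
l,r=q(204,262,8),q(355,248,8); f=(l+r)/2; y=0.064
print(l,r,f,'saddle from front',f[:2]-30*np.array([np.cos(y),np.sin(y)]),'mark',q(283,279,63))
print('hinge pins',q(239,355,40),q(335,353,40))
w=load('w7')
a,b=px(w,223,123,h=8),px(w,301,122.5,h=8); v=a-b; print(a,b,np.arctan2(-v[0],v[1]),(a+b)/2)
print('post',px(w,261,108,h=76)); print('paddle front',px(w,240,38,h=77),px(w,282,38,h=77))
```

```text
[658.11487709  78.87038357   8.        ] [ 6.64867165e+02 -2.58023729e-02  8.00000000e+00] [661.49102094  39.4222906    8.        ] saddle from front [631.55243998  37.50360105] mark [633.10584926  36.92578587  63.        ]
hinge pins [599.79867969  59.88189592  40.        ] [600.34876398  11.07344439  40.        ]
[434.88601474  63.74544758   8.        ] [440.45683336 -14.76319377   8.        ] 0.07083929736786716 [437.67142405  24.4911269    8.        ]
post [452.34865939  26.60581013  76.        ]
paddle front [500.59060301  45.15176688  77.        ] [502.5601668   14.52874653  77.        ]
```

The saddle is within about 2 mm of the mark and the jack is flat. Next I'll move above the paddle with the fingers shut.

Run:
```python
from h import *
go([519.5,31,105],0.0643)
```

```text
t 8.7667 pos [384.7  22.6 175.1] rpy [-3.1409 -0.0087  0.0645] q [ 0.47 -0.06 -0.39  0.   -1.23  1.16] F [ 0.8  0.2 -0.2] w -0.0
dp [134.4   0.4  71.3] ang [-0.0007 -0.0087  0.0002] rows>= 4.0
```

```bash
python3 -m jog '[{"dp":[30,0,10],"angular":[0,-0.008,0],"fingers":0},{"dp":[65,0,25],"angular":[0,-0.008,0],"fingers":0},{"dp":[100,0,45],"angular":[0,-0.008,0],"fingers":0},{"dp":[125,0.4,62],"angular":[0,-0.008,0],"fingers":0},{"dp":[133,0.4,70],"angular":[0,-0.008,0],"fingers":0}]'
python3 -m jog '[{"dp":[0,0,0],"angular":[0,0,0],"fingers":0},{"dp":[0,0,0],"angular":[0,0,0],"fingers":0}]'
python3 - <<'E'
from h import *
snap('wrist','w8');go([519.5,31,95],0.0643)
E
```

```text
time: 9.18
ee_pos: [520.7, 30.6, 102.6]
orientation: [3.141, 0.003, 0.063]
ft_force: [0.3, -0.2, -0.3]
grip_width: -0.0
time: 9.35
ee_pos: [520.7, 30.2, 101.1]
orientation: [3.14, 0.006, 0.063]
ft_force: [-0.2, 0.0, 0.4]
grip_width: 0.3
t 9.4 pos [520.5  30.4 102.3] rpy [3.1404 0.004  0.0633] q [ 0.36  0.28 -0.2  -0.   -1.1   1.28] F [0.  0.8 0.2] w 0.1
dp [-1.  -0.7  7.3] ang [ 0.0012  0.004  -0.001 ] rows>= 1.0
```

View pics/w8.png

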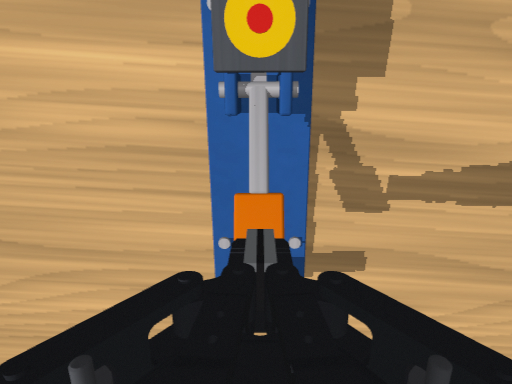

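The wrist view shows the shut fingers above the paddle (259,215), with the handle in line with the mark at (259,18). Now the first stroke.

```bash
python3 - <<'E'
from h import *
w=load('w8'); m=px(w,259,18,h=63); print('mark',m,'pred saddle',np.array([452.3,26.6])+185*np.array([np.cos(.065),np.sin(.065)]))
print('hinge pins',px(w,222,90,h=40),px(w,296,90,h=40))
E
python3 -m jog '[{"dp":[-1,0,7],"angular":[0,0.004,0],"fingers":0},{"dp":[-1,0,15],"angular":[0,0.004,0],"fingers":0},{"dp":[-2,0,22],"angular":[0,0.004,0],"fingers":0},{"dp":[-4,0,28],"angular":[0,0.004,0],"fingers":0},{"dp":[-6,0,34],"angular":[0,0.004,0],"fingers":0}]'
```

```text
mark [634.83798779  38.11680195  63.        ] pred saddle [636.90932508  38.61653418]
hinge pins [597.7552402   59.58346996  40.        ] [600.70218111  12.30803552  40.        ]
time: 9.82
ee_pos: [514.2, 30.0, 68.7]
orientation: [3.14, -0.001, 0.064]
ft_force: [-3.2, 2.3, 10.3]
grip_width: 0.2
```

```bash
python3 -m jog '[{"dp":[-1,0,6],"angular":[0,0,0],"fingers":0},{"dp":[-2,0,12],"angular":[0,0,0],"fingers":0},{"dp":[-3,0,18],"angular":[0,0,0],"fingers":0},{"dp":[-4,0,23],"angular":[0,0,0],"fingers":0},{"dp":[-4,0,25],"angular":[0,0,0],"fingers":0}]'
python3 -m jog '[{"dp":[0,0,1],"angular":[0,0,0],"fingers":0},{"dp":[0,0,1],"angular":[0,0,0],"fingers":0},{"dp":[0,0,1],"angular":[0,0,0],"fingers":0}]'
python3 - <<'E'
from h import *
d=snap('wrist','w9');go([509.5,30.4,44],0.0643)
m=px(d,259,18)
d=snap('scene','s9'); crop(d,'c9s',180,140,340,300,5)
E
```

```text
time: 10.23
ee_pos: [509.9, 29.6, 45.5]
orientation: [3.14, -0.002, 0.065]
ft_force: [-13.0, 3.5, 32.2]
grip_width: -0.3
time: 10.48
ee_pos: [509.9, 29.7, 46.5]
orientation: [3.14, -0.004, 0.066]
ft_force: [-5.8, 1.2, 15.1]
grip_width: 0.0
t 10.5333 pos [509.9  29.7  46.5] rpy [ 3.1396 -0.0036  0.066 ] q [ 0.37  0.31 -0.31  0.   -0.94  1.27] F [-6.   1.3 16.3] w 0.0
dp [-0.4 -0.7  2.5] ang [ 0.002  -0.0036  0.0017] rows>= 1.0
```

View pics/w9.png

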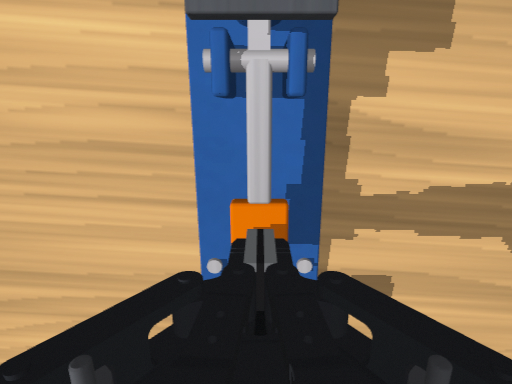

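View pics/c9s.png

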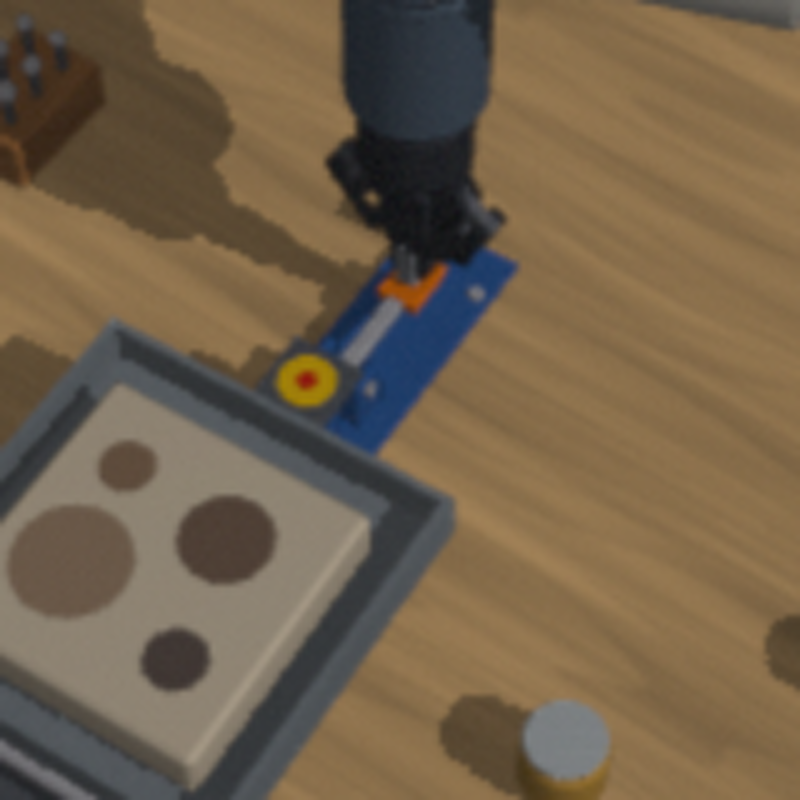

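Run:
```python
from h import *
for f in ['scene0','s5','s9']:
    d=load(f)
    z=[px(d,u,v)[2] for u in range(240,244) for v in (213,214,217,218)]
    b=[px(d,u,v)[2] for u in range(300,304) for v in (255,259)]
    print(f,np.median(z), np.array(d['range_z'])[214:219,241].round(1))
```

```text
scene0 63.02021094237614 [1520.2 1513.9 1519.  1518.1 1509.2]
s5 64.09503775304756 [1518.6 1511.3 1515.2 1508.     0. ]
s9 74.27783129157956 [1507.2 1503.2 1500.2 1504.4 1494.3]
```

The scene depth shows the disc rose from about 63.5 to 74 mm, so the first stroke is complete. Now I'll let the handle back up.

```bash
python3 -m jog '[{"dp":[0,-0.5,-8],"angular":[0,0,0],"fingers":0},{"dp":[2,-0.5,-18],"angular":[0,0,0],"fingers":0},{"dp":[5,-0.5,-28],"angular":[0,0,0],"fingers":0},{"dp":[8,-0.5,-38],"angular":[0,0,0],"fingers":0},{"dp":[10,-0.5,-50],"angular":[0.002,-0.003,0.001],"fingers":0}]'
python3 -m jog '[{"dp":[0,0,-8],"angular":[0,0,0],"fingers":0},{"dp":[0,0,-8],"angular":[0,0,0],"fingers":0},{"dp":[0,0,-8],"angular":[0,0,0],"fingers":0},{"dp":[0,0,-8],"angular":[0,0,0],"fingers":0}]'
python3 - <<'E'
from h import *
d=snap('wrist','w10');go([519.5,31,100],0.0643)
print('mark?',[px(d,u,v).round(1) for u,v in [(259,18),(259,8)]])
d=snap('scene','s10'); z=[px(d,u,v)[2] for u in range(240,244) for v in (213,214,217,218)]; print(np.median(z))
d=snap('top','top10'); crop(d,'c10',210,110,300,200,8)
E
```

```text
time: 11.0
ee_pos: [519.3, 31.0, 96.6]
orientation: [-3.141, -0.001, 0.065]
ft_force: [0.5, 0.5, 0.2]
grip_width: -0.3
time: 11.33
ee_pos: [518.6, 30.9, 103.8]
orientation: [-3.141, 0.001, 0.065]
ft_force: [0.5, 0.4, -0.5]
grip_width: -0.1
t 11.3833 pos [518.5  30.9 103.7] rpy [3.1416e+00 1.1000e-03 6.5100e-02] q [ 0.36  0.27 -0.2  -0.   -1.1   1.27] F [ 1.2 -0.2 -0.3] w 0.3
dp [ 1.  -0.   3.7] ang [0.     0.0011 0.0008] rows>= 1.0
mark? [array([633.4,  39.2,  64.1]), array([638.3,  39.5,  63.7])]
63.9908391850754
```

View pics/w10.png

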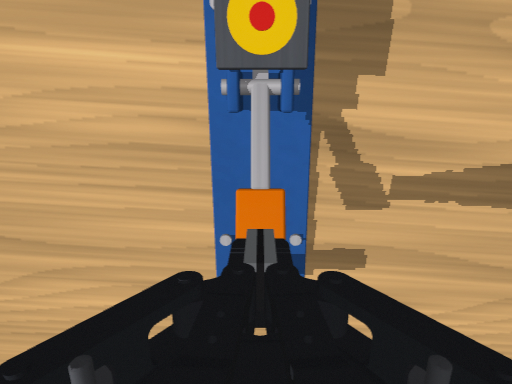

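View pics/c10.png

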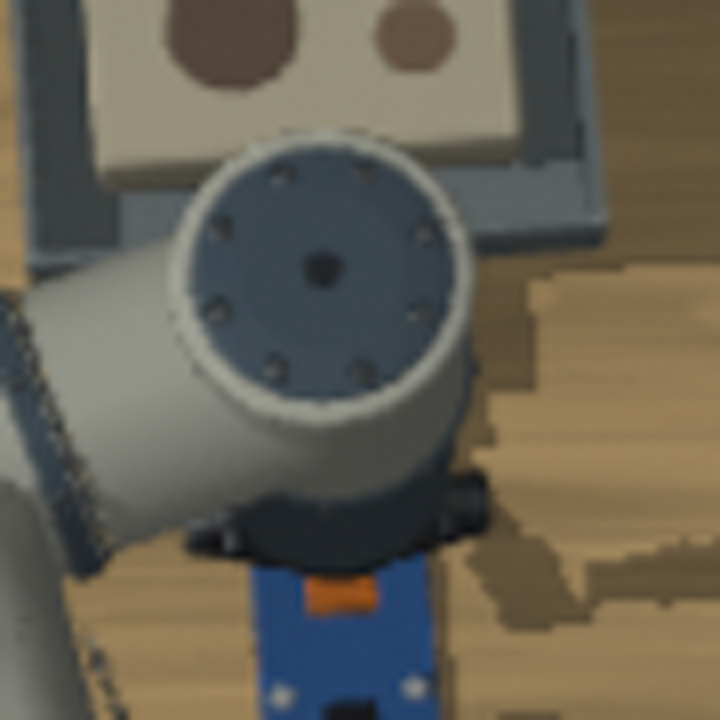

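The handle is fully up, the pad is back down at 64 mm, and the jack hasn't moved against the mark. Second stroke.

```bash
python3 -m jog '[{"dp":[1,0,8],"angular":[0,0.001,0],"fingers":0},{"dp":[1,0,16],"angular":[0,0.001,0],"fingers":0},{"dp":[0,0,23],"angular":[0,0.001,0],"fingers":0},{"dp":[-2,0,29],"angular":[0,0.001,0],"fingers":0},{"dp":[-4,0,35],"angular":[0,0.001,0],"fingers":0}]'
```

```text
time: 11.9
ee_pos: [514.6, 30.5, 68.6]
orientation: [3.141, -0.0, 0.065]
ft_force: [-3.2, 0.1, 11.1]
grip_width: -0.1
```

```bash
python3 -m jog '[{"dp":[-1,0,6],"angular":[0,0,0],"fingers":0},{"dp":[-2,0,12],"angular":[0,0,0],"fingers":0},{"dp":[-3,0,18],"angular":[0,0,0],"fingers":0},{"dp":[-4,0,23],"angular":[0,0,0],"fingers":0},{"dp":[-4,0,25],"angular":[0,0,0],"fingers":0}]'
python3 -m jog '[{"dp":[0,0,2],"angular":[0,0,0],"fingers":0},{"dp":[0,0,2],"angular":[0,0,0],"fingers":0},{"dp":[0,0,2],"angular":[0,0,0],"fingers":0},{"dp":[0,0,2],"angular":[0,0,0],"fingers":0},{"dp":[0,0,2],"angular":[0,0,0],"fingers":0}]'
python3 - <<'E'
from h import *
d=snap('wrist','w11');go([509.5,30.4,44],0.0643)
d=snap('scene','s11'); z=[px(d,u,v)[2] for u in range(240,244) for v in (213,214,217,218)]; print(np.median(z)); go([509.5,30.4,44],0.0643)
E
```

```text
time: 12.32
ee_pos: [510.4, 30.1, 45.4]
orientation: [3.14, -0.001, 0.067]
ft_force: [-14.6, 3.7, 34.5]
grip_width: -0.2
time: 12.73
ee_pos: [510.4, 30.2, 45.9]
orientation: [3.14, -0.002, 0.068]
ft_force: [-9.6, 1.7, 24.4]
grip_width: -0.2
t 12.7833 pos [510.4  30.2  46. ] rpy [ 3.1399e+00 -2.1000e-03  6.7700e-02] q [ 0.37  0.32 -0.31  0.   -0.94  1.27] F [-9.9  2.1 25.1] w -0.1
dp [-0.9 -0.3  2. ] ang [ 0.0017 -0.0022  0.0034] rows>= 1.0
74.85911205056277
t 12.8333 pos [510.4  30.2  45.9] rpy [ 3.1399e+00 -2.1000e-03  6.7600e-02] q [ 0.37  0.32 -0.31  0.   -0.94  1.27] F [-10.3   2.5  23.9] w 0.2
dp [-0.9 -0.3  1.9] ang [ 0.0017 -0.0021  0.0033] rows>= 1.0
```

View pics/w11.png

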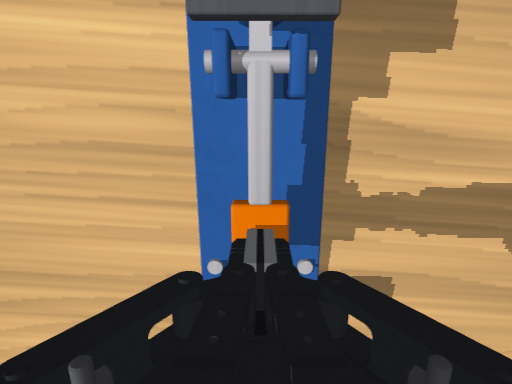

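View pics/s11.png

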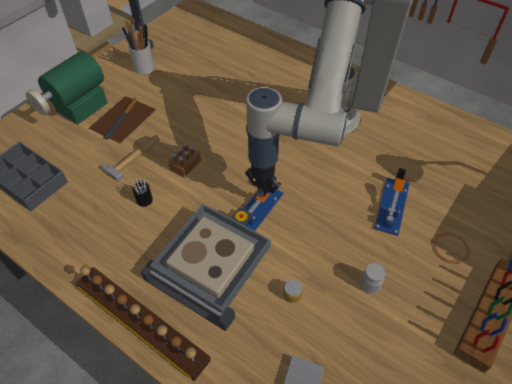

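The disc is raised to about 75 mm, the handle is on its stop with a steady 24 N push, and everything else stands where it was. I'm handing in.

```bash
python3 -c "
from station import arm
print(arm.job_done())"
```

```text
the job is handed in; nothing more can be done
None
```

I placed the right-hand blue jack under the lift pad, gave it one full stroke, and let the handle come all the way up. I then pressed it fully down again and handed the job in while holding it, at about 12.8 s. No verdict came back.

**Last checks:**
- **Handle:** it was on its stop. The fingertips were 46 mm up, against about 47 mm expected, with a steady push of about 24 N. Sideways force was about 10 N, and the jack did not move.
- **Lift:** the top of the pad rose from about 64 mm to about 75 mm, roughly 11 mm. It came back to 64 mm between the strokes.
- **Saddle:** it was about 2 mm from the mark by both cameras. They put the 2 mm on opposite sides along x, which is within the calibration.
- **Other things:** in the last scene picture the bystanders and the second jack looked unmoved; I compared them by eye only. The arm stayed clear of the hearth.

**What went less smoothly:** sliding the jack the last stretch forward under the pad jammed, with short peaks of about 25 N. I released it, regripped and raised the post end about 2 mm, which freed it. I then set it down flat before the first stroke.

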